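# Hold the matching ring home on a rolling pin for the cook

## Robot

A 6-joint arm with a two-finger parallel gripper is mounted at the origin on the work surface; the furniture and walls round the work are solid. World frame = base frame: x ahead of the robot, y to its left, z up, the work surface at z = 0. Lengths are in m, angles in degrees, forces in N, time in s.
With the tool pointing down it reaches from about 0.375 to 0.9 m from the base axis. Payload 3.1 kg.
Tool frame: the origin (TCP) lies at the very end of the fingers, on their centre line; the grasp point (between the pads) lies 19 mm behind it; z points along the fingers, y is the direction in which the jaws open and shut (so a half turn about z gives the same grasp; the last joint's range is limited). The gripper opens to 87 mm and grips with 3 to 60 N. Pads are 19 mm wide; open, the fingers measure 117 mm over their backs; the gripper's body (75 mm by 190 mm) begins 51 mm behind the grasp point.
Start: joints at [-77.493, 30.224, 82.088, -0, 67.689, -10.227], TCP at [0.242, -0.576, 0.198] pointing down, gripper open.
Joint ranges: [-176.69, 176.69], [-43.24, 126.21], [12.49, 139.97], [-82, 262], [0, 151.66], [-163.58, 163.58]. Speed limits (degrees/s): [159.86, 159.86, 180, 180, 180, 180].

## Interface

Orientations are given as a 3x3 rotation matrix whose columns are the frame's x, y, z axes.
In Python, from rig import readout, capture, camera_model, bot, spot_in, regions_of gives the robot as it stands.
- The arm moves only by the tool send_rows, never from a script. Its argument "moves" is a list that holds one entry, the list of rows, each a list of 7 numbers: the turn, a rotation vector about the tool's x, y, z in degrees, then the shift along the tool's x, y, z in cm, then the opening, from -1 (shut) to 1 (fully open). A call has exactly 5 rows; each row shifts and turns the commanded pose from where the row before left it, along the tool's axes as they then stand; what a row does not reach is not made up. A row lasts 1/10 s, in which the tool goes at most 50 mm and 8.59 degrees, less where a joint would pass 70% of its speed; a pose out of reach is approached as far as the arm can. A call with a gripper value outside its range is refused whole. The fingers move at their own pace and stop on an object; the grip force is fixed at half the most. Time passes only in rows, so rows that do not move let the fingers close, or fill a call up. It gives the time, the measured TCP pose, the force and the opening at its end, in the units of the state.
- readout.read_state(): the state, without advancing time (a new reading comes with each control period).
- capture(name): name is "scene" or "top"; returns the picture (400x640x3 uint8, blue, green, red); there is no depth.
- camera_model(name): a dict with "camera_matrix" (3x3 intrinsics, pixels), "pose" (4x4, takes a point from camera to world coordinates). Camera axes: x right, y up, looking along -z (the intrinsics and any distortion apply to the point x, -y, -z); pixel columns grow to the right and rows downward; lengths in m; the calibration is good to about 2 mm. A picture is of the moment at which its call begins. camera_model takes no time and is no camera call.
- bot.hand_in(): hands the job in, once; it reports no verdict.
Trained networks look in the newest picture that a camera, given by its name, has taken for a name from the list of things; names that differ only in an ending like _2 or _b are one class to them, and where a whole thing is asked for, a point or a joint stands for the part that bears it (a point fixed in the world has none). Each returns a list of dicts, best first, with "p" (0 to 1); they miss things now and then, are a little off and sometimes report something else, mostly with a low value. They report only what shows in the picture. A call takes as long as a camera call.
- spot_in(camera, thing): "location" ([x, y, z] in m, in world coordinates, good to about 4 mm: the middle of the surface that is visible of it).
- regions_of(camera, thing): "mask" (400x640 bool, what is visible of it).
The state is a dict: "time_s": time; "joint_positions": joint angles; "qvel": joint speeds; "tau": joint torques, N m; "position": TCP position; "tcp_rot": TCP orientation; "force": force on the tool from outside, world axes, zero at the start; "moment": the same for the moment, N m; "opening": opening from 0.0 (shut) to 1.0 (fully open).
Only numpy, scipy, OpenCV 4.12 (cv2) and the standard library are available. Lean on these libraries where they do the work, as an engineer would, in place of code of your own. Each camera call takes 0.05 s, during which the arm holds its last target. There are 200 camera calls.

## Task

The rolling pin clamped in the cradle already has a thickness ring and its knob on the far end: take the ring of the same diameter out of the rack, slide it over the free threaded spigot and press it square against the soft sealing washer with a steady push of about 10 N along the pin. Finish while still gripping the ring and pushing it like that, as a third hand for the cook, who will then screw on the loose end knob; do not push harder than 25 N, and leave the other two rings in the rack, and the loose knob, the flour shaker and the roll of tape where they stand.

Things in the scene. Friction and masses are not known exactly. Their poses are not given: they have to be found in the camera images.
- rolling_pin_stand: Beech rolling pin (barrel 44 mm across, 190 mm long) clamped level in a wooden cradle that is fixed to the table; the cradle's base is 84 mm wide and 16 mm high, its cheeks reach 68 mm apart and 77 mm high, the first 33 mm behind the free end of the barrel. Origin on the table top straight below the centre of the barrel's free end face; x axis level along the pin, from the free end into the barrel towards the finished far end; z up.
- spigot_root (a point): Centre of the barrel's free end face, on the pin's axis, 80 mm above the table. Axes as the stand's: the steel spigot sticks out 43 mm from here along -x: a boss 19 mm across for the first 16 mm, then an 8 mm long cone down to the thread, 12 mm across, with a chamfered tip. The ring is slid on along +x.
- fitted_ring_center (a point): Centre of the thickness ring already fitted at the far end of the pin, 58 mm in diameter; fixed, there only to compare with.
- washer (a joint): Soft black sealing washer (34 mm across, on the boss, under the ring) that stands 9 mm proud of the barrel's free end face, so its free face lies at x = -9 mm from spigot_root. The joint tells how far it is squeezed towards the barrel: 0 free, 0.008 m at most; it pushes back like a spring with 2.5 N per mm (10 N at 4 mm).
- ring_rack: Low wooden rack, 150 x 70 mm, base 12 mm high, fixed to the table. Three rings stand on edge in it, one behind the other along its x axis, 44 mm apart, on two steel rods and each between four steel pegs (46 mm high, within 15 mm of the rack's middle line on each side, 3 mm of play along x): a ring is free at both sides and lifts straight up. Origin under its middle on the table, z up.
- ring_small_center (a point): Centre of the small white plastic ring, 48 mm in diameter, standing in the rack; x axis is the ring's own axis (level), z up. Like the others it is a flat disc 10 mm thick with a bore 23 mm across.
- ring_medium_center (a point): Centre of the medium white plastic ring, 58 mm in diameter, 10 mm thick, bore 23 mm: the size of the fitted one. In the rack it stands upright with its centre about 51 mm above the table; x axis is the ring's own axis (level), z up. It can be gripped from above across its diameter, with one finger at +y and one at -y of it. Both of its faces are alike. About 35 g.
- ring_large_center (a point): Centre of the large white plastic ring, 68 mm in diameter, 10 mm thick, bore 23 mm; axes as for the small one.
- end_knob_center (a point): Centre of the loose wooden end knob, 34 mm across and 30 mm high, standing on the table; for the cook, not to be touched.
- flour_shaker_center (a point): Centre of the flour shaker, 72 mm across, 88 mm high; bystander.
- masking_tape_center (a point): Centre of the roll of masking tape, 78 mm across, 18 mm high, lying flat; bystander.
- ring_medium: The same medium ring; this origin is the lowest point of its rim, 29 mm below its centre.

How it is judged (in metres and radians):
On the way, in this order (a step that is already met when the one before it is completed fails the run):
1. the medium ring is lifted clear of the rack (height (world z) of ring_medium_center above 0.07 m and horizontal distance between ring_medium_center and spigot_root above 0.05 m and contact force between the fingers and ring_medium above 1 N), for 0.1 s.
2. the medium ring is threaded on the spigot (y of ring_medium_center in the frame of spigot_root between -0.004 and 0.004 m and z of ring_medium_center in the frame of spigot_root between -0.004 and 0.004 m and x of ring_medium_center in the frame of spigot_root above -0.036 m), for 0.1 s.
At the end, for the whole second after the job is handed in: The medium (58 mm) ring is on the boss of the spigot, centred on the pin's axis within 4 mm and square to it within 0.1 rad; it squeezes the washer by 2.4 to 6.4 mm (6 to 16 N) and its contact force with pin and washer is 5 to 20 N; the fingers still grip it and all is still (y of ring_medium_center in the frame of spigot_root between -0.004 and 0.004 m and z of ring_medium_center in the frame of spigot_root between -0.004 and 0.004 m and value of joint washer between 0.0024 and 0.0064 m and angle between the x axis of ring_medium_center and the x axis of spigot_root, either way round below 0.1 rad and contact force between ring_medium and rolling_pin_stand between 5 and 20 N and contact force between the fingers and ring_medium above 3 N and linear speed of ring_medium below 0.01 m/s and not (contact force between ring_medium and ring_rack above 0.01 N)); the arm keeps its last pose, push and grip.
It fails at once if the ring is forced against pin or washer with more than 25 N (contact force between ring_medium and rolling_pin_stand above 25 N).
It fails at once if one of the other rings, the loose knob, the flour shaker or the tape is disturbed (distance of any of ring_small_center, ring_large_center, end_knob_center, flour_shaker_center, masking_tape_center from where it was at the start of the episode above 0.02 m).
It also fails if it takes over 40 s, if anything falls off the work surface, if the arm or the gripper's body presses on something with over 40 N, if the wrist force passes 120 N, or if a joint passes its speed limit or range.

## Working session

There is one attempt and no reset: what is moved stays moved. The work goes in short steps, Python scripts to look and compute and a tool call to move; the robot and the scene stay as the last step left them, time stands still between calls to the robot, and variables do not carry over. Pictures are saved under pics/ and viewed, about 8 in all and at most 12, crops included, and the job is handed in when it is done.

Besides the shell and the picture viewer there is one more tool, called after ">>>" by a JSON object that holds its "name" and its "arguments", one argument or row to a line. send_rows: Moves the arm, as the interface text tells. Its arguments: {"type":"object","properties":{"moves":{"type":"array","items":{"type":"array","items":{"type":"array","items":{"type":"number"}}}}},"required":["moves"]}

```bash
mkdir -p pics; ls
python3 - <<'E'
from rig import *
import cv2,numpy as np
np.set_printoptions(precision=4,suppress=True)
for c in("scene","top"):
    im=capture(c); cv2.imwrite(f"pics/{c}0.png",im)
    m=camera_model(c); print(c,m)
    for t in["ring_small_center","ring_medium_center","ring_large_center","rolling_pin_stand","fitted_ring_center","ring_rack","washer","end_knob_center","flour_shaker_center","masking_tape_center"]:
        try:
            print(t,[(np.round(d["location"],4).tolist(),round(d["p"],2)) for d in spot_in(c,t)][:4])
        except Exception as e: print(t,e)
print(readout.read_state())
E
```

```text
pics
scene {'camera_matrix': array([[457.7005,   0.    , 320.3055],
       [  0.    , 457.7005, 203.2282],
       [  0.    ,   0.    ,   1.    ]]), 'pose': array([[-0.5742,  0.6621, -0.4816,  0.0929],
       [-0.8187, -0.46  ,  0.3438,  0.3802],
       [ 0.0061,  0.5917,  0.8061,  0.8291],
       [ 0.    ,  0.    ,  0.    ,  1.    ]])}
ring_small_center [([0.6159, 0.204, 0.0552], 0.8)]
ring_medium_center [([0.5256, 0.2034, 0.0633], 0.85), ([0.5746, 0.2031, 0.064], 0.31)]
ring_large_center [([0.5733, 0.2036, 0.0649], 0.65)]
rolling_pin_stand [([0.5726, -0.0012, 0.0885], 0.67)]
fitted_ring_center [([0.5728, -0.0017, 0.0901], 0.86)]
ring_rack [([0.5348, 0.2156, 0.0119], 0.66)]
washer [([0.5112, 0.0594, 0.0931], 0.63)]
end_knob_center [([0.5688, -0.0003, 0.0897], 0.62), ([0.3612, 0.2293, 0.0326], 0.6)]
flour_shaker_center [([0.6867, 0.1222, 0.0796], 0.88)]
masking_tape_center [([0.5451, -0.0936, 0.0161], 0.55)]
top {'camera_matrix': array([[500.6682,   0.    , 325.2345],
       [  0.    , 500.6682, 199.5194],
       [  0.    ,   0.    ,   1.    ]]), 'pose': array([[-0.0678,  0.9739, -0.2
[... 479 characters left out ...]
knob_center []
flour_shaker_center [([0.7022, 0.1121, 0.0849], 0.83)]
masking_tape_center [([0.535, -0.1216, 0.0201], 0.75), ([0.5174, 0.0572, 0.0901], 0.73)]
{'time_s': 1.1, 'joint_positions': array([-77.4921,  30.225 ,  82.0877,   0.0004,  67.6893, -10.225 ]), 'qvel': array([-0.1335,  0.0131,  0.0057, -0.0281,  0.0498, -0.0941]), 'tau': array([  0.    , -44.0025, -17.6987,   0.0633,   0.0504,  -0.    ]), 'position': array([ 0.2416, -0.5764,  0.1981]), 'tcp_rot': array([[ 0.9223,  0.3864, -0.    ],
       [ 0.3864, -0.9223,  0.    ],
       [ 0.    , -0.    , -1.    ]]), 'force': array([ 0.0761,  1.114 , -0.0246]), 'moment': array([ 0.0162,  0.0361, -0.0071]), 'opening': 1.0007387150037375}
```

Run:
```python
import cv2,numpy as np
a=cv2.imread("pics/scene0.png");b=cv2.imread("pics/top0.png")
cv2.imwrite("pics/s_full.png",cv2.resize(a,(800,500),interpolation=cv2.INTER_CUBIC))
cv2.imwrite("pics/t_crop.png",cv2.resize(b[60:320,130:480],(800,594),interpolation=cv2.INTER_CUBIC))
```

```text
(no output)
```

View pics/s_full.png

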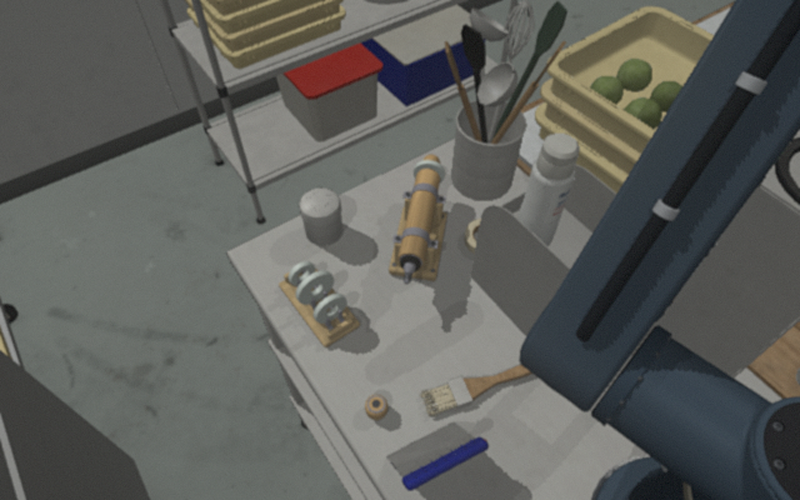

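View pics/t_crop.png

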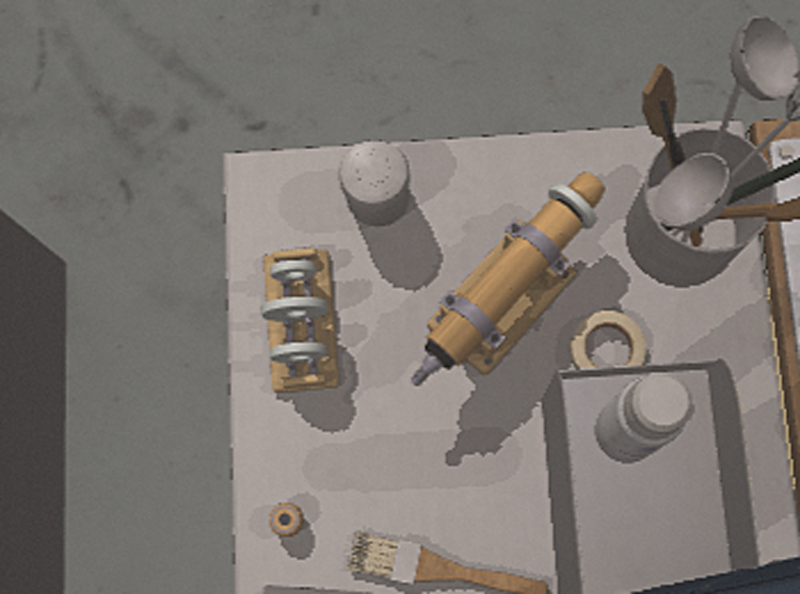

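The scene view (scaled 1.25x) shows the pin with its spigot tip at (408,280) and the rack rings along (300,272)-(330,310). In the top crop the nearest rack ring, at (298,352), is medium-sized. The middle one at (294,308) is large and the far one is small, which agrees with the networks. I'll zoom in for accurate pixels.

Run:
```python
import cv2,numpy as np
a=cv2.imread("pics/scene0.png");b=cv2.imread("pics/top0.png")
def crop(im,x,y,w,h,s): return cv2.resize(im[y:y+h,x:x+w],(w*s,h*s),interpolation=cv2.INTER_CUBIC)
# pin: scene x 305-365,y120-230 ; top x 300-400,y130-235
L=crop(a,305,120,65,110,5); R=crop(b,300,130,95,110,5)
cv2.imwrite("pics/pins.png",np.hstack([L,R]))
L=crop(a,220,200,75,80,5); R=crop(b,235,160,50,80,5)
cv2.imwrite("pics/racks.png",np.hstack([L,R]))
```

```text
(no output)
```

View pics/pins.png

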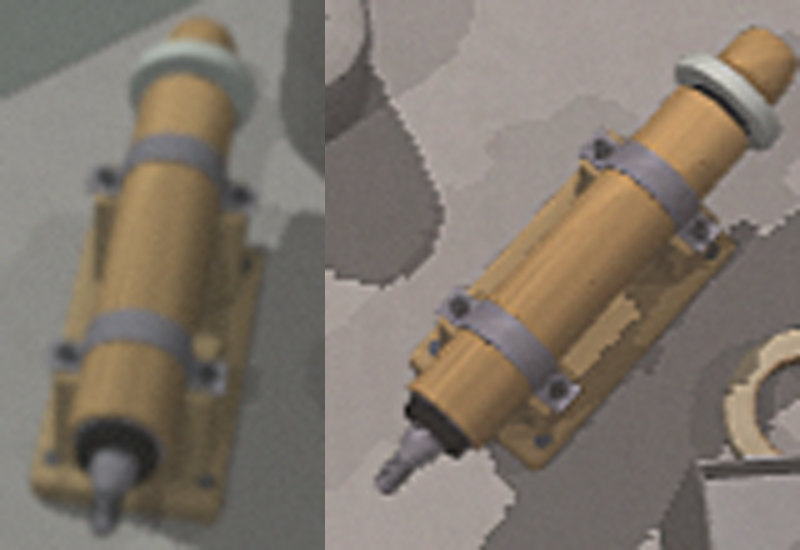

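View pics/racks.png

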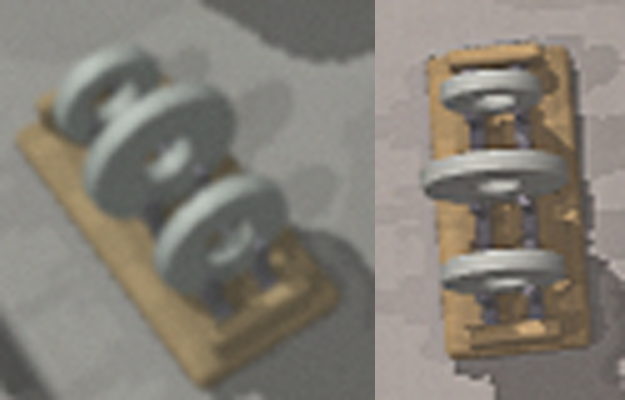

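The pin crops show the spigot tip at about (103,533) in the scene crop and (384,487) in the top crop, with clear barrel edges. The rack crop confirms the medium ring is the nearest one. Next I fit poses from these edge pixels and the region masks.

```bash
cat > geo.py <<'E'
import numpy as np
from rig import camera_model
def ray(c,u,v):
    m=camera_model(c);K=m["camera_matrix"];P=m["pose"]
    d=np.array([(u-K[0,2])/K[0,0],-(v-K[1,2])/K[1,1],-1.]);d=P[:3,:3]@d
    return P[:3,3],d/np.linalg.norm(d)
def proj(c,X):
    m=camera_model(c);K=m["camera_matrix"];P=m["pose"]
    q=(np.atleast_2d(X)-P[:3,3])@P[:3,:3]
    return np.c_[K[0,2]+K[0,0]*q[:,0]/-q[:,2],K[1,2]-K[1,1]*q[:,1]/-q[:,2]]
E
cat > fit.py <<'E'
from geo import *
from rig import *
import cv2
from scipy.optimize import least_squares
np.set_printoptions(precision=4,suppress=True)
T=lambda u,v:("top",300+(u-325)/5-.4,130+v/5-.4)
S=lambda u,v:("scene",305+u/5-.4,120+v/5-.4)
L=[T(412,385),T(440,352),T(560,210),T(640,130),S(75,420),S(100,300),S(120,200)]
R=[T(480,447),T(515,408),T(640,262),T(740,150),S(188,425),S(205,300),S(227,170)]
tips=[T(384,490),S(103,534)]
faceL=T(412,390)
def res(p):
    x,y,yaw=p[:3];a=np.array([np.cos(yaw),np.sin(yaw),0]);o=np.array([x,y,.08]);n=np.array([-a[1],a[0],0]);r=[]
    for s,pts in((1,L),(-1,R)):
        for c in pts:
            C,d=ray(*c);w=np.cross(a,d);w/=np.linalg.norm(w)
            k=(C-o)@w; k*=np.sign(w@n)
            r.append(k*1e3-s*22)
    for c in tips:
        # extreme silhouette point of tip rim (r 5) in image
        th=np.linspace(0,6.28,40);rim=o-.043*a+.005*(np.cos(th)[:,None]*n+np.sin(th)[:,None]*[0,0,1])
        q=proj(c[0],rim);ax=np.diff(proj(c[0],[o,o-.043*a]),axis=0)[0];ax/=np.linalg.norm(ax)
        r.append(((q@ax).max()-np.array(c[1:])@ax)*2)
        q0=proj(c[0],o-.043*a)[0]; r.append(((q0-c[1:])@[-ax[1],ax[0]])*2)
    return r
f=least_squares(res,[.51,.06,-.9],loss="soft_l1");print("pin",f.x,np.degrees(f.x[2]));print(np.array(res(f.x)))
# medium ring: silhouettes of masks
for t in("ring_medium_center",):
  M={}
  for c in("scene","top"):
    m=regions_of(c,t);print(c,[(round(d["p"],2),d["mask"].sum(),np.argwhere(d["mask"]).mean(0)) for d in m]);M[c]=m[0]["mask"]
  np.savez("m.npz",**M)
  def sil(c,p):
    x,y,yaw=p;a=np.array([np.cos(yaw),np.sin(yaw),0]);n=np.array([-a[1],a[0],0]);th=np.linspace(0,6.28,73)
    X=np.array([[x,y,.051]+s*.005*a+.029*(np.cos(t)*n+np.sin(t)*np.array([0,0,1])) for s in(-1,1) for t in th])
    h=cv2.convexHull(proj(c,X).astype(np.float32));return h[:,0]
  def rr(p):
    r=[]
    for c in M:
      h=sil(c,p);ct=cv2.findContours(M[c].astype(np.uint8),0,1)[0];ct=max(ct,key=len);h2=cv2.convexHull(ct)[:,0].astype(float)
      for ang in np.linspace(0,2*np.pi,24,endpoint=False):
        u=np.array([np.cos(ang),np.sin(ang)]); r.append((h@u).max()-(h2@u).max()-.5*0)
    return r
  g=least_squares(rr,[.526,.2,0],loss="soft_l1",x_scale=[.01,.01,.1]);print(t,g.x,np.degrees(g.x[2]));print(np.array(rr(g.x)))
E
python3 fit.py
```

```text
pin [ 0.5202  0.0515 -0.7746] -44.38110841311117
[-1.0907 -0.7893  0.6951 -2.7638 -0.1826 -0.3451 -0.1355  1.3404  0.9012
  1.3214  0.2104 -1.5726  0.1186  0.1529 -0.1526  0.6114  0.1583 -2.166 ]
scene [(0.97, np.int64(393), array([245.9389, 263.2774]))]
top [(0.53, np.int64(183), array([213.9945, 259.9891]))]
ring_medium_center [ 0.5332  0.1998 -0.0052] -0.29794160596017544
[ 2.3927  2.0328  2.1418  2.5195  1.7696  1.306   1.0015  0.5299  0.4449
  0.6208  0.2493  0.4625  0.7756  0.4     0.3385  0.4635  0.066  -0.2783
  0.5275  0.4567  0.7675  1.3296  1.0959  1.6667  0.2979  0.7218  0.9897
  0.8047  0.6688  0.3432  0.5252  0.5452  1.4014  1.9241  2.0223  2.0418
  2.0714  1.9343  1.7132  1.4257  1.148   0.4847  0.6752  0.877   1.0552
  1.3903  0.982   0.5495]
```

```bash
cat > ov.py <<'E'
from geo import *
import cv2
def disc(x,y,z,yaw,r,h):
    a=np.array([np.cos(yaw),np.sin(yaw),0]);n=np.array([-a[1],a[0],0]);th=np.linspace(0,2*np.pi,49)
    return [np.array([[x,y,z]+s*h*a+r*(np.cos(t)*n+np.sin(t)*np.array([0,0,1])) for t in th]) for s in(-1,1)]
def draw(c,im,x0,y0,w,h,s,curves):
    o=cv2.resize(im[y0:y0+h,x0:x0+w],(w*s,h*s),interpolation=cv2.INTER_CUBIC)
    for X,col in curves:
        q=(proj(c,X)-[x0,y0]+.5)*s
        cv2.polylines(o,[np.round(q).astype(np.int32)],False,col,1)
    return o
def pin(x,y,yaw):
    a=np.array([np.cos(yaw),np.sin(yaw),0]);o=np.array([x,y,.08]);C=[]
    for t,r in((0,.022),(.19,.022),(-.009,.017),(-.043,.005)):
        C.append((disc(*(o+t*a),yaw,r,0)[0],(0,0,255)))
    C.append((np.array([o-.043*a,o+.19*a]),(255,0,0)));return C
if __name__=="__main__":
    C=pin(.5202,.0515,-.7746)+[(d,(0,255,0)) for d in disc(.5332,.1998,.051,-.005,.029,.005)]
    a=cv2.imread("pics/scene0.png");b=cv2.imread("pics/top0.png")
    A=np.hstack([draw("scene",a,305,120,65,110,5,C),draw("top",b,300,130,95,110,5,C)])
    cv2.imwrite("pics/ov1.png",A)
    cv2.imwrite("pics/ov2.png",np.hstack([draw("scene",a,225,210,75,65,6,C),draw("top",b,240,190,50,65,6,C)]))
E
python3 ov.py
```

```text
(no output)
```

View pics/ov1.png

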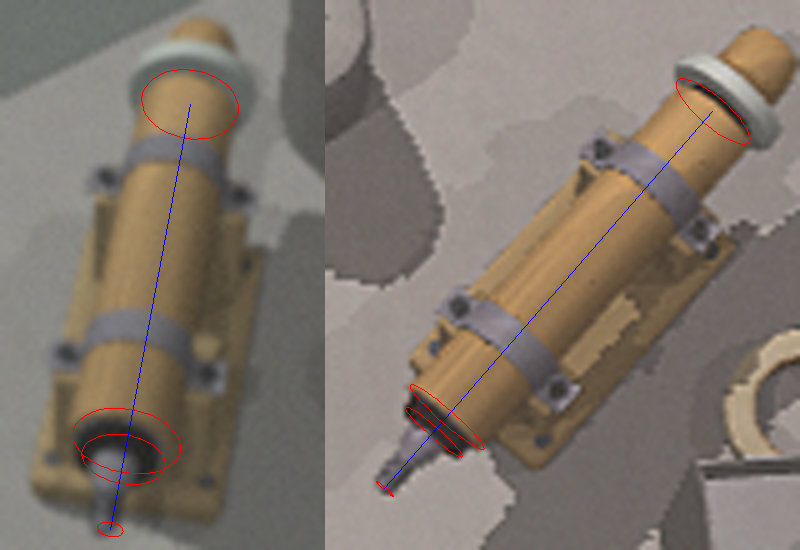

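View pics/ov2.png

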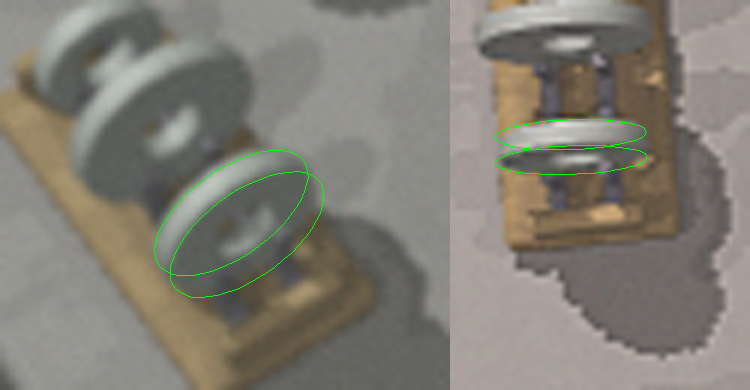

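The overlays fit within about 1 px (2 mm) in both views. The ring is near (0.531, 0.201), and the pin's free end is near (0.520, 0.0515) with a yaw of about -44 to -45°. Next I plan the transfer.

```bash
cat > plan.py <<'E'
import numpy as np
from rig import readout
def Rz(y): 
    y=np.radians(y);return np.array([[np.cos(y),np.sin(y),0],[np.sin(y),-np.cos(y),0],[0,0,-1.]])
def state():
    s=readout.read_state();R=s["tcp_rot"];return s,np.array(s["position"]),np.degrees(np.arctan2(R[1,0],R[0,0]))
def plan(wps,grip,p=None,yaw=None):
    """wps: (x,y,z,yaw,n,cyl). yaw of the tool x axis; turn about tool z is minus the world yaw"""
    if p is None: _,p,yaw=state()
    rows=[];p=np.array(p,float)
    for x,y,z,yw,n,cyl in wps:
        q0=p.copy();y0=yaw;t=np.array([x,y,z])
        for i in range(1,n+1):
            s=i/n
            if cyl:
                r=np.hypot(q0[0],q0[1])*(1-s)+np.hypot(x,y)*s;a=np.arctan2(q0[1],q0[0])*(1-s)+np.arctan2(y,x)*s
                T=np.array([r*np.cos(a),r*np.sin(a),q0[2]*(1-s)+z*s])
            else: T=q0*(1-s)+t*s
            d=np.round(Rz(yaw).T@(T-p)*100,2);dw=round(-((y0*(1-s)+yw*s)-yaw),1)
            rows.append([0,0,dw,*d.tolist(),grip]);p=p+Rz(yaw)@d/100;yaw-=dw
    for i in range(0,len(rows),5): print(rows[i:i+5])
    print("end",p,yaw)
E
python3 - <<'E'
from plan import *
plan([(.2416,-.5764,.34,38,4,0),(.46,-.18,.40,115,11,1),(.531,.201,.20,180,10,1)],1)
E
```

```text
[[0, 0, np.float64(-3.8), 0.0, 0.0, -3.55, 1], [0, 0, np.float64(-3.8), 0.0, 0.0, -3.54, 1], [0, 0, np.float64(-3.8), 0.0, 0.0, -3.55, 1], [0, 0, np.float64(-3.9), 0.0, 0.0, -3.55, 1], [0, 0, np.float64(-7.0), 4.66, -0.13, -0.55, 1]]
[[0, 0, np.float64(-7.0), 4.58, 0.08, -0.54, 1], [0, 0, np.float64(-7.0), 4.48, 0.27, -0.55, 1], [0, 0, np.float64(-7.0), 4.39, 0.47, -0.54, 1], [0, 0, np.float64(-7.0), 4.27, 0.64, -0.55, 1], [0, 0, np.float64(-7.0), 4.17, 0.81, -0.54, 1]]
[[0, 0, np.float64(-7.0), 4.04, 0.98, -0.55, 1], [0, 0, np.float64(-7.0), 3.92, 1.12, -0.54, 1], [0, 0, np.float64(-7.0), 3.79, 1.27, -0.55, 1], [0, 0, np.float64(-7.0), 3.65, 1.4, -0.54, 1], [0, 0, np.float64(-7.0), 3.51, 1.52, -0.55, 1]]
[[0, 0, np.float64(-6.5), 2.1, 3.08, 2.0, 1], [0, 0, np.float64(-6.5), 2.02, 3.2, 2.0, 1], [0, 0, np.float64(-6.5), 1.92, 3.33, 2.0, 1], [0, 0, np.float64(-6.5), 1.82, 3.43, 2.0, 1], [0, 0, np.float64(-6.5), 1.71, 3.55, 2.0, 1]]
[[0, 0, np.float64(-6.5), 1.6, 3.67, 2.0, 1], [0, 0, np.float64(-6.5), 1.48, 3.76, 2.0, 1], [0, 0, np.float64(-6.5), 1.36, 3.88, 2.0, 1], [0, 0, np.float64(-6.5), 1.23, 3.97, 2.0, 1], [0, 0, np.float64(-6.5), 1.09, 4.06, 2.0, 1]]
end [0.53097995 0.20096238 0.20003962] 180.03552115511772
```

>>> {"name": "send_rows", "arguments": {
  "moves": [
    [[0,0,-3.8,0,0,-3.55,1],[0,0,-3.8,0,0,-3.55,1],[0,0,-3.8,0,0,-3.55,1],[0,0,-3.8,0,0,-3.55,1],[0,0,-7,4.66,-0.1,-0.55,1]]
  ]
}}

```text
time_s: 1.7
position: [0.2753, -0.5529, 0.3509]
tcp_rot: [[0.71, 0.704, 0.001], [0.704, -0.71, -0.013], [-0.008, 0.01, -1.0]]
force: [1.2, 0.1, 0.3]
opening: 1.003
```

>>> {"name": "send_rows", "arguments": {
  "moves": [
    [[0,0,-7,4.6,0.1,-0.55,1],[0,0,-7,4.5,0.3,-0.55,1],[0,0,-7,4.4,0.5,-0.55,1],[0,0,-7,4.3,0.65,-0.55,1],[0,0,-7,4.2,0.8,-0.55,1]]
  ]
}}

```text
time_s: 2.2
position: [0.4126, -0.3705, 0.3733]
tcp_rot: [[0.17, 0.986, 0.0], [0.986, -0.17, -0.0], [0.0, 0.0, -1.0]]
force: [0.0, -0.1, -0.3]
opening: 1.002
```

Run:
```python
from plan import *
s,p,y=state();print(p,y,s["time_s"],s["qvel"])
plan([(.46,-.18,.40,115,5,1),(.531,.201,.20,180,10,1)],1)
```

```text
[ 0.41255582 -0.37052431  0.37330534] 80.23403507436744 2.2 [ 39.41584218 -13.13131712  10.56542078  -0.10571698   2.51680914
 -30.26347969]
[[0, 0, np.float64(-7.0), 4.01, 0.93, -0.53, 1], [0, 0, np.float64(-6.9), 3.89, 1.08, -0.54, 1], [0, 0, np.float64(-7.0), 3.76, 1.21, -0.53, 1], [0, 0, np.float64(-6.9), 3.62, 1.35, -0.54, 1], [0, 0, np.float64(-7.0), 3.49, 1.47, -0.53, 1]]
[[0, 0, np.float64(-6.5), 2.1, 3.08, 2.0, 1], [0, 0, np.float64(-6.5), 2.02, 3.2, 2.0, 1], [0, 0, np.float64(-6.5), 1.91, 3.33, 2.0, 1], [0, 0, np.float64(-6.5), 1.83, 3.43, 2.0, 1], [0, 0, np.float64(-6.5), 1.71, 3.55, 2.0, 1]]
[[0, 0, np.float64(-6.5), 1.6, 3.67, 2.0, 1], [0, 0, np.float64(-6.5), 1.48, 3.76, 2.0, 1], [0, 0, np.float64(-6.5), 1.36, 3.88, 2.0, 1], [0, 0, np.float64(-6.5), 1.22, 3.97, 2.0, 1], [0, 0, np.float64(-6.5), 1.09, 4.06, 2.0, 1]]
end [0.53103499 0.20096376 0.20000534] 180.03403507436747
```

>>> {"name": "send_rows", "arguments": {
  "moves": [
    [[0,0,-7,4.0,0.95,-0.55,1],[0,0,-7,3.9,1.1,-0.55,1],[0,0,-7,3.75,1.2,-0.55,1],[0,0,-7,3.6,1.35,-0.5,1],[0,0,-7,3.5,1.5,-0.5,1]]
  ]
}}

```text
time_s: 2.7
position: [0.4605, -0.1803, 0.3999]
tcp_rot: [[-0.426, 0.905, 0.0], [0.905, 0.426, -0.0], [-0.0, 0.0, -1.0]]
force: [0.6, 0.6, 1.1]
opening: 1.0
```

>>> {"name": "send_rows", "arguments": {
  "moves": [
    [[0,0,-6.5,2.1,3.1,2,1],[0,0,-6.5,2,3.2,2,1],[0,0,-6.5,1.9,3.3,2,1],[0,0,-6.5,1.8,3.4,2,1],[0,0,-6.5,1.7,3.5,2,1]]
  ]
}}

```text
time_s: 3.2
position: [0.5319, -0.0049, 0.2991]
tcp_rot: [[-0.845, 0.534, 0.001], [0.534, 0.845, -0.0], [-0.001, 0.0, -1.0]]
force: [-0.1, 0.3, -0.1]
opening: 1.0
```

>>> {"name": "send_rows", "arguments": {
  "moves": [
    [[0,0,-6.5,1.6,3.6,2,1],[0,0,-6.5,1.5,3.7,2,1],[0,0,-6.5,1.35,3.8,2,1],[0,0,-4,1.2,3.3,1,1],[0,0,0,0,0,0,1]]
  ]
}}

```text
time_s: 3.7
position: [0.5333, 0.1516, 0.2277]
tcp_rot: [[-0.988, 0.152, -0.005], [0.152, 0.988, 0.001], [0.005, 0.001, -1.0]]
force: [-0.4, -0.5, -0.4]
opening: 1.001
```

Run:
```python
from plan import *
s,p,y=state();print(p,y,s["time_s"],s["joint_positions"])
plan([(.531,.201,.13,180,5,0),(.531,.201,.033,180,10,0)],1)
```

```text
[0.53327611 0.15157079 0.2277278 ] 171.2646862721171 3.7 [  4.26038956  22.89608643  90.14159908   0.10082926  67.22545917
 -77.04346579]
[[0, 0, np.float64(-1.7), 0.2, 0.97, 1.95, 1], [0, 0, np.float64(-1.8), 0.16, 0.98, 1.96, 1], [0, 0, np.float64(-1.7), 0.14, 0.98, 1.95, 1], [0, 0, np.float64(-1.8), 0.1, 0.98, 1.96, 1], [0, 0, np.float64(-1.7), 0.08, 0.99, 1.95, 1]]
[[0, 0, np.float64(-0.0), -0.0, -0.0, 0.97, 1], [0, 0, np.float64(-0.0), -0.0, -0.0, 0.97, 1], [0, 0, np.float64(-0.0), -0.0, -0.0, 0.97, 1], [0, 0, np.float64(-0.0), -0.0, -0.0, 0.97, 1], [0, 0, np.float64(-0.0), -0.0, -0.0, 0.97, 1]]
[[0, 0, np.float64(-0.0), -0.0, -0.0, 0.97, 1], [0, 0, np.float64(-0.0), -0.0, -0.0, 0.97, 1], [0, 0, np.float64(-0.0), -0.0, -0.0, 0.97, 1], [0, 0, np.float64(-0.0), -0.0, -0.0, 0.97, 1], [0, 0, np.float64(-0.0), -0.0, -0.0, 0.97, 1]]
end [0.53099123 0.20103376 0.0330278 ] 179.9646862721171
```

>>> {"name": "send_rows", "arguments": {
  "moves": [
    [[0,0,-1.8,0.2,1,2,1],[0,0,-1.7,0.15,1,2,1],[0,0,-1.8,0.15,1,2,1],[0,0,-1.7,0.1,1,2,1],[0,0,-1.8,0.1,1,2,1]]
  ]
}}

```text
time_s: 4.2
position: [0.5344, 0.1978, 0.1295]
tcp_rot: [[-1.0, 0.005, 0.001], [0.005, 1.0, -0.0], [-0.001, -0.0, -1.0]]
force: [0.8, -0.4, 1.1]
opening: 1.001
```

>>> {"name": "send_rows", "arguments": {
  "moves": [
    [[0,0,0,0,0,0.5,1],[0,0,0,0,0,0,1],[0,0,0,0,0,0,1],[0,0,0,0,0,0,1],[0,0,0,0,0,0,1]]
  ]
}}

```text
time_s: 4.7
position: [0.5344, 0.1979, 0.1257]
tcp_rot: [[-1.0, 0.005, 0.002], [0.005, 1.0, 0.0], [-0.002, 0.0, -1.0]]
force: [-0.5, -0.5, -0.1]
opening: 0.997
```

Run:
```python
from plan import *
from ov import *
from rig import capture
s,p,y=state();print(p,y,s["time_s"])
a=capture("scene");b=capture("top")
# predicted finger ends: pads at y +-43.5mm at TCP height
n=Rz(y)[:,1];t=Rz(y)[:,0]
C=[(d,(0,255,0)) for d in disc(.531,.201,.051,0,.029,.005)]
for sgn in(1,-1):
    q=p+sgn*.0435*n;C.append((np.array([q-.0095*t,q+.0095*t]),(0,0,255)))
cv2.imwrite("pics/g.png",np.hstack([draw("scene",a,205,190,95,90,4,C),draw("top",b,215,160,90,90,4,C)]))
```

```text
[0.53436869 0.19785207 0.12569566] 179.68870295123585 4.7
```

View pics/g.png

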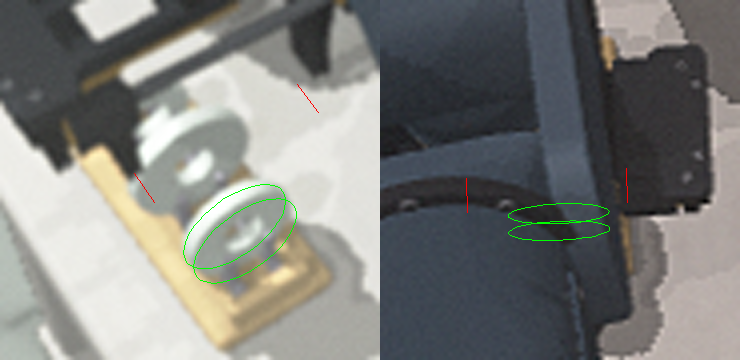

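The scene view shows the fingers straddling the medium ring, whose outline is at about (240,235). The top view is blocked by the arm. Descending now.

>>> {"name": "send_rows", "arguments": {
  "moves": [
    [[0,0,0,0.1,0.2,1.5,1],[0,0,0,0,0,1.5,1],[0,0,0,0,0,1.5,1],[0,0,0,0,0,1.5,1],[0,0,0,0,0,1.0,1]]
  ]
}}

```text
time_s: 5.3
position: [0.5323, 0.2001, 0.0539]
tcp_rot: [[-1.0, 0.005, -0.001], [0.005, 1.0, -0.0], [0.001, -0.0, -1.0]]
force: [0.7, 0.0, 0.2]
opening: 0.997
```

>>> {"name": "send_rows", "arguments": {
  "moves": [
    [[0,0,0,0,0,1.2,1],[0,0,0,0,0,1.1,1],[0,0,0,0,0,0,1],[0,0,0,0,0,0,1],[0,0,0,0,0,0,1]]
  ]
}}

```text
time_s: 5.8
position: [0.5331, 0.2003, 0.0321]
tcp_rot: [[-1.0, 0.005, 0.001], [0.005, 1.0, 0.0], [-0.001, 0.0, -1.0]]
force: [-0.1, 0.3, -0.3]
opening: 0.995
```

Run:
```python
from plan import *
from ov import *
from rig import capture
s,p,y=state();print(p,y,s["time_s"],s["force"])
a=capture("scene")
C=[]
n=Rz(y)[:,1];t=Rz(y)[:,0]
for sgn in(1,-1):
    q=p+sgn*.0435*n;C.append((np.array([q-.0095*t,q+.0095*t]),(0,0,255)))
cv2.imwrite("pics/g2.png",draw("scene",a,205,180,100,100,6,C))
```

```text
[0.53306647 0.20026935 0.0321068 ] 179.73392422246275 5.8 [-0.05517952  0.33610628 -0.33488798]
```

View pics/g2.png

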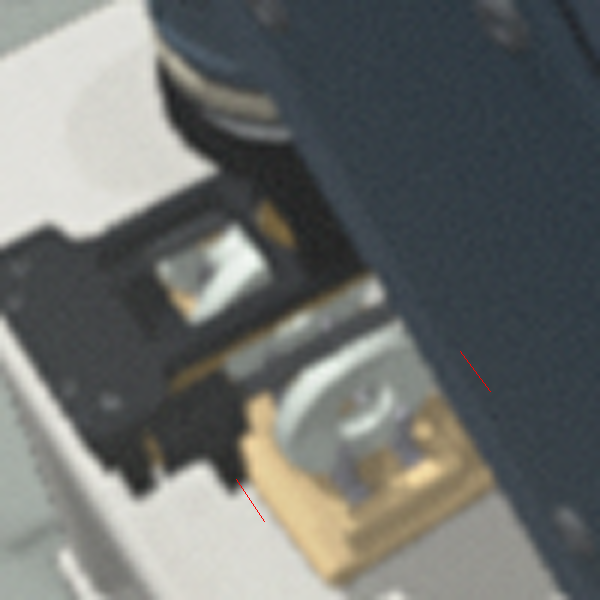

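Run:
```python
from geo import *
p=np.array([.5331,.2003,.0321])
f=lambda X:((proj("scene",p+np.array(X))-[205,180]+.5)*6).round().tolist()
print("body -x lower edge",f([[-.0375,.095,.07],[-.0375,-.095,.07],[.0375,.095,.07]]))
print("finger +y corners (z0): inner -x,+x; outer -x,+x",f([[-.0095,.0435,0],[.0095,.0435,0],[-.0095,.0585,0],[.0095,.0585,0]]))
print("same z=.07",f([[-.0095,.0435,.07],[.0095,.0435,.07],[-.0095,.0585,.07],[.0095,.0585,.07]]))
```

```text
body -x lower edge [[131.0, 565.0], [661.0, 259.0], [15.0, 385.0]]
finger +y corners (z0): inner -x,+x; outer -x,+x [[264.0, 521.0], [236.0, 479.0], [224.0, 544.0], [196.0, 502.0]]
same z=.07 [[237.0, 411.0], [207.0, 368.0], [194.0, 435.0], [164.0, 391.0]]
```

Run:
```python
from ov import *
from rig import capture
a=capture("scene");a=cv2.convertScaleAbs(cv2.LUT(a,(255*(np.arange(256)/255)**.5).astype(np.uint8)))
p=np.array([.5331,.2003,.0321]);C=[(d,(0,255,0)) for d in disc(.5331,.2003,.051,0,.029,.005)]
for z,c in((0,(0,0,255)),(.038,(255,0,0))):
    C.append((p+np.array([[-.0095,.0435,z],[.0095,.0435,z],[.0095,.0585,z],[-.0095,.0585,z],[-.0095,.0435,z]]),c))
cv2.imwrite("pics/g3.png",draw("scene",a,218,225,70,55,11,C))
```

```text
(no output)
```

View pics/g3.png

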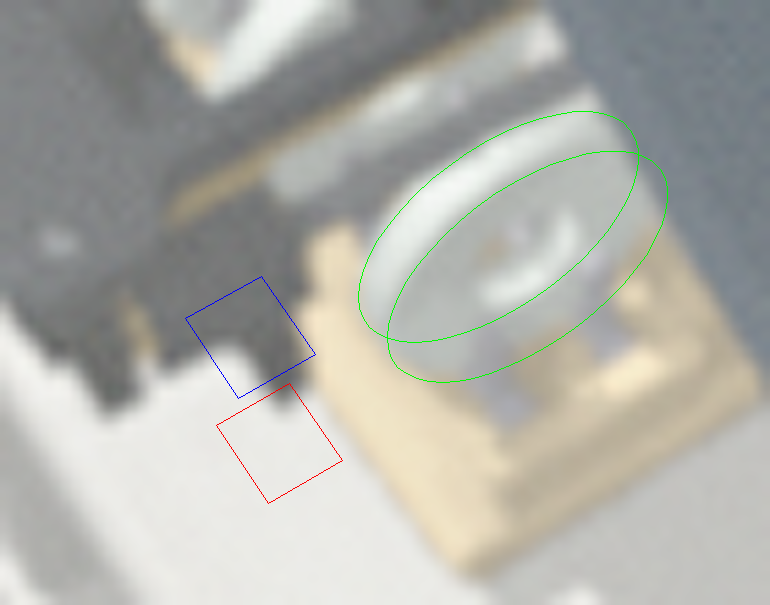

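The left finger tip is at about (290,400), above the drawn TCP box. That would fit fingers that swing in an arc and sit higher when open. I'll close and check the opening, which should be about 0.667.

>>> {"name": "send_rows", "arguments": {
  "moves": [
    [[0,0,0,0,0,0,0.2],[0,0,0,0,0,0,0.2],[0,0,0,0,0,0,-1],[0,0,0,0,0,0,-1],[0,0,0,0,0,0,-1]]
  ]
}}

```text
time_s: 6.4
position: [0.5326, 0.2002, 0.0317]
tcp_rot: [[-1.0, 0.005, 0.0], [0.005, 1.0, 0.0], [-0.0, 0.0, -1.0]]
force: [0.9, -0.2, -0.2]
opening: 0.631
```

>>> {"name": "send_rows", "arguments": {
  "moves": [
    [[0,0,0,0,0,0,-1],[0,0,0,0,0,0,-1],[0,0,0,0,0,0,-1],[0,0,0,0,0,0,-1],[0,0,0,0,0,0,-1]]
  ]
}}

```text
time_s: 6.9
position: [0.5326, 0.2002, 0.0316]
tcp_rot: [[-1.0, 0.005, -0.0], [0.005, 1.0, 0.0], [0.0, 0.0, -1.0]]
force: [0.4, -0.0, 0.1]
opening: 0.623
```

Run:
```python
from ov import *
from rig import capture
a=capture("scene");a=cv2.convertScaleAbs(cv2.LUT(a,(255*(np.arange(256)/255)**.5).astype(np.uint8)))
p=np.array([.5326,.2002,.0316]);C=[]
for z,c in((0,(0,0,255)),(.038,(255,0,0))):
    C.append((p+np.array([[-.0095,.029,z],[.0095,.029,z],[.0095,.044,z],[-.0095,.044,z],[-.0095,.029,z]]),c))
cv2.imwrite("pics/g4.png",draw("scene",a,218,225,70,55,11,C))
```

```text
(no output)
```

View pics/g4.png

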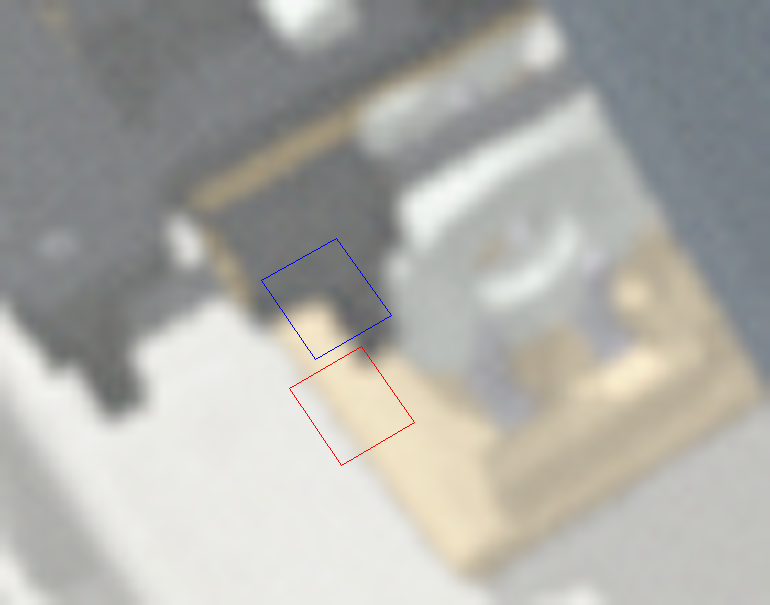

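The closed finger tip is at (368,355), against the ring's +y rim, and the opening is 0.623. Lifting straight up.

>>> {"name": "send_rows", "arguments": {
  "moves": [
    [[0,0,0,0,0,-0.5,-1],[0,0,0,0,0,-1.5,-1],[0,0,0,0,0,-2,-1],[0,0,0,0,0,-2,-1],[0,0,0,0,0,-2,-1]]
  ]
}}

```text
time_s: 7.45
position: [0.5324, 0.2001, 0.1126]
tcp_rot: [[-1.0, 0.005, -0.0], [0.005, 1.0, -0.0], [0.0, -0.0, -1.0]]
force: [0.1, -0.4, -0.6]
opening: 0.624
```

Run:
```python
from plan import *
s,p,y=state();print(p,y,s["time_s"],s["opening"])
plan([(.4667,.104,.13,135.6,10,0)],-1)
```

```text
[0.53241051 0.20008781 0.11264218] 179.73536831058715 7.45 0.6235624470565707
[[0, 0, np.float64(4.4), 0.65, -0.96, -0.17, -1], [0, 0, np.float64(4.4), 0.58, -1.02, -0.18, -1], [0, 0, np.float64(4.4), 0.5, -1.05, -0.17, -1], [0, 0, np.float64(4.5), 0.41, -1.08, -0.17, -1], [0, 0, np.float64(4.4), 0.33, -1.12, -0.18, -1]]
[[0, 0, np.float64(4.4), 0.24, -1.14, -0.17, -1], [0, 0, np.float64(4.4), 0.16, -1.15, -0.18, -1], [0, 0, np.float64(4.4), 0.06, -1.17, -0.17, -1], [0, 0, np.float64(4.4), -0.02, -1.16, -0.17, -1], [0, 0, np.float64(4.4), -0.12, -1.16, -0.18, -1]]
end [0.46672069 0.10396596 0.13004218] 135.6353683105871
```

Gripped, with the opening steady at 0.624. Moving to in front of the spigot.

>>> {"name": "send_rows", "arguments": {
  "moves": [
    [[0,0,4.4,0.65,-0.95,-0.2,-1],[0,0,4.4,0.6,-1,-0.2,-1],[0,0,4.4,0.5,-1.05,-0.2,-1],[0,0,4.4,0.4,-1.1,-0.2,-1],[0,0,4.4,0.3,-1.1,0,-1]]
  ]
}}

```text
time_s: 7.95
position: [0.4998, 0.1519, 0.1203]
tcp_rot: [[-0.924, 0.382, 0.001], [0.382, 0.924, -0.0], [-0.001, 0.0, -1.0]]
force: [-0.1, -0.1, 0.2]
opening: 0.623
```

>>> {"name": "send_rows", "arguments": {
  "moves": [
    [[0,0,4.4,0.25,-1.15,0,-1],[0,0,4.4,0.15,-1.15,0,-1],[0,0,4.4,0.05,-1.15,0,-1],[0,0,4.4,0,-1.15,0,-1],[0,0,4.4,-0.1,-1.15,0,-1]]
  ]
}}

```text
time_s: 8.45
position: [0.4669, 0.1042, 0.12]
tcp_rot: [[-0.714, 0.7, 0.0], [0.7, 0.714, -0.0], [-0.0, 0.0, -1.0]]
force: [0.5, -0.8, -0.2]
opening: 0.627
```

>>> {"name": "send_rows", "arguments": {
  "moves": [
    [[0,0,0,0,0,0,-1],[0,0,0,0,0,0,-1],[0,0,0,0,0,0,-1],[0,0,0,0,0,0,-1],[0,0,0,0,0,0,-1]]
  ]
}}

```text
time_s: 8.95
position: [0.4674, 0.1049, 0.1197]
tcp_rot: [[-0.717, 0.697, 0.0], [0.697, 0.717, 0.0], [-0.0, 0.0, -1.0]]
force: [0.1, -0.3, -0.2]
opening: 0.622
```

Run:
```python
from plan import *
from ov import *
from rig import *
s,p,y=state();print(p,y,s["time_s"],s["opening"])
g=lambda a:cv2.LUT(a,(255*(np.arange(256)/255)**.6).astype(np.uint8))
a=capture("scene");b=capture("top")
C=pin(.5202,.0515,-.7746)+[(d,(0,255,0)) for d in disc(p[0],p[1],p[2]+.0194,np.radians(y),.029,.005)]
for c in("scene","top"):
    for t in("ring_medium_center","washer"):
        r=regions_of(c,t);print(c,t,[(round(d["p"],2),d["mask"].sum(),np.argwhere(d["mask"]).mean(0)[::-1].round(1)) for d in r],[(np.round(d["location"],4),round(d["p"],2)) for d in spot_in(c,t)])
q=proj("scene",p)[0];print(q,proj("top",p)[0])
A=draw("scene",g(a),275,160,80,110,5,C);B=draw("top",g(b),270,150,80,110,5,C)
cv2.imwrite("pics/p1.png",np.hstack([A,B]))
```

```text
[0.46744378 0.10492641 0.11965905] 135.78613306548925 8.95 0.6223414155769379
scene ring_medium_center [(0.63, np.int64(502), array([322.6, 221.1]))] [(array([0.464 , 0.1074, 0.1464]), 0.81)]
scene washer [] []
top ring_medium_center [] [(array([ 0.5931, -0.0289,  0.0922]), 0.26)]
top washer [] [(array([ 0.5323, -0.121 ,  0.0192]), 0.22)]
[323.49566613 227.62635223] [300.67083875 234.94537975]
```

View pics/p1.png

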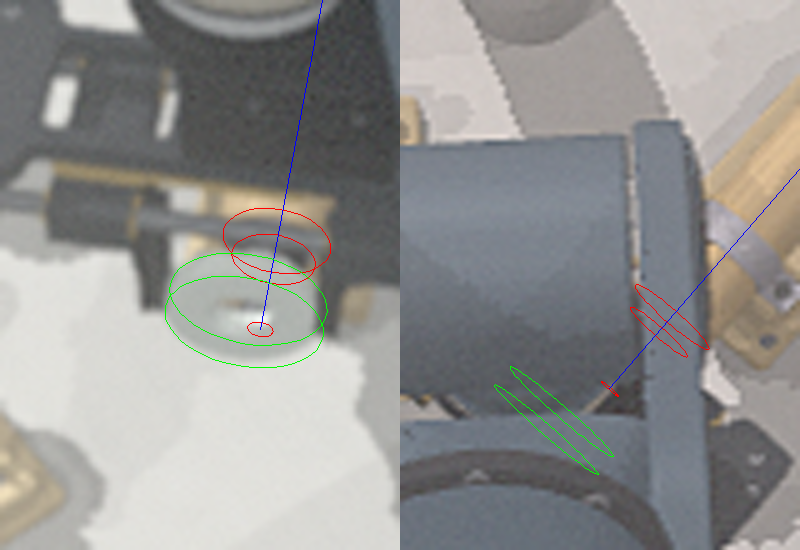

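Scene crop: the ring is held square, and the drawn disc matches it within about 0.5 px (edges at x≈165 and 325). So the scene camera and the in-hand pose agree. The arm hides the pin in the top view. The earlier scene residuals suggest my pin axis is slightly off near the tip, so I'll refine it from the clean first images.

Run:
```python
import cv2,numpy as np
np.set_printoptions(linewidth=250)
a=cv2.imread("pics/scene0.png");b=cv2.imread("pics/top0.png")
for im,(x0,x1,y0,y1) in((a,(314,346,198,230)),(b,(308,334,204,232))):
    h=cv2.cvtColor(im,cv2.COLOR_BGR2HSV)
    print("gray cols",x0);print("     ",*["%3d"%(x%1000) for x in range(x0,x1)])
    for y in range(y0,y1): print(y,":"," ".join("%3d"%v for v in cv2.cvtColor(im,6)[y,x0:x1]))
# barrel edges: (R-B) along perpendicular profiles
for c,im,(p0,p1) in(("top",b,((325,214),(376,152))),("scene",a,((331,207),(342,143)))):
    d=im[:,:,2].astype(np.float32)-im[:,:,0];p0,p1=np.array(p0,float),np.array(p1,float);t=(p1-p0)/np.linalg.norm(p1-p0);n=np.array([-t[1],t[0]])
    for s in np.linspace(.02,.98,9):
        q=p0+s*(p1-p0);k=np.arange(-14,15);X=(q+k[:,None]*n).astype(np.float32)
        print(c,q.round(1),cv2.remap(d,X[:,0],X[:,1],1).ravel().astype(int))
```

```text
gray cols 314
      314 315 316 317 318 319 320 321 322 323 324 325 326 327 328 329 330 331 332 333 334 335 336 337 338 339 340 341 342 343 344 345
198 : 137 122  95  82  88  94 115 128 135 135 137 136 137 128 128 121 115 115 114 116 108 103 100  92  82  80  74  71  82  91  91  93
199 : 138 123  94  85  85  99 119 131 136 134 136 139 132 129 125 120 114 113 112 113 108  99  94  89  80  76  75  75  92  97 102 101
200 : 130 121  92  83  85 104 123 133 138 138 137 137 131 128 125 119 113 115 115 112 108 101  93  87  81  77  71  71  83  92  98  96
201 : 132 120  95  86  90 104 122 132 136 135 135 133 129 122 120 117 115 115 116 115 107 102  93  86  81  75  71  70  80  87  90  87
202 : 136 122  90  83  93 109 125 129 124 120 120 119 112 104 105 107 104 108 111 110 107  98  93  83  79  75  71  72  79  88  87  85
203 : 135 123  92  87  95 113 116 109 100  92  86  83  78  79  75  81  87  93  98 104 102 100  90  84  79  74  72  72  75  84  87  86
204 : 136 117  92  83  97 106  98  89  79  76  64  55  57  56  56  65  75  75  80  85  92  91  89  82  80  73  69  71  76  83  89  86
205 : 135 120 
[... 7783 characters left out ...]
 53 51 49 44 37 28 14  6  0  0  2  5  6  4  2]
scene [335.2 182.7] [50 49 51 54 54 48 39 26 16  6  2  3  3  4  5  7 13 20 26 28 31 32 30 25 25 25 26 27 27]
scene [336.5 175. ] [45 35 36 51 61 64 64 64 64 63 60 58 56 54 54 53 51 47 44 40 36 34 30 25 23 24 25 26 26]
scene [337.8 167.3] [29 27 31 45 57 64 65 64 64 65 64 61 58 55 54 55 52 50 47 41 37 35 30 26 23 25 28 29 28]
scene [339.1 159.6] [ 1  1  4 20 47 63 67 69 70 65 64 62 59 58 57 56 54 51 46 43 37 33 30 22 11 11 12 15 13]
scene [340.5 152. ] [ 5  6  6  3  0 -4 -4  0  4 11 15 19 23 25 24 18 14 12  6  0 -3 -1  0  2  4  4  3  4  5]
scene [341.8 144.3] [ 6  5  4  6 25 53 63 67 70 72 71 69 68 68 66 64 62 58 53 47 41 39 35 23  8  4  4  4  4]
```

```bash
cat > fit2.py <<'E'
from geo import *
from scipy.optimize import least_squares
np.set_printoptions(precision=4,suppress=True,linewidth=160)
L=[("top",317.2,205.6),("top",323.5,198.2),("top",362.6,155.5),("top",369,148.2),("scene",332.3,142.7),("scene",328.7,157.8),("scene",327,165.4),("scene",325.5,173.1)]
R=[("top",332.2,217.9),("top",377.2,167.5),("top",383.4,160.1),("scene",351,145.9),("scene",348.2,161.2)]
mid=[("top",313.8,224),("top",312.5,226),("scene",325.2,225),("scene",327.4,212)]
wash=("scene",327.9,209.6)
def res(p,off=True):
    x,y,yaw=p[:3];a=np.array([np.cos(yaw),np.sin(yaw),0]);o=np.array([x,y,.08]);n=np.array([-a[1],a[0],0]);r=[]
    O={"top":p[3:5],"scene":p[5:7]}
    for s,pts in((22,L),(-22,R),(0,mid)):
        for c,u,v in pts:
            C,d=ray(c,u+O[c][0],v+O[c][1]);w=np.cross(a,d);w/=np.linalg.norm(w)
            r.append(((C-o)@w*np.sign(w@n)*1e3-s)/1.)
    r.append((proj("scene",o-.009*a)[0][0]-wash[1]-O["scene"][0])*1.5)
    q=proj("scene",o-.043*a)[0];r.append((q[1]-225.8-O["scene"][1])*1.)
    q=proj("top",o-.043*a)[0];r.append((q[1]-227.3-O["top"][1])*1.)
    return np.r_[r,p[3:]/PS]
for PS in(.01,.7,2):
    f=least_squares(res,[.52,.05,-.78,0,0,0,0],loss="soft_l1",x_scale=[.01,.01,.02,1,1,1,1])
    print(PS,f.x[:2],np.degrees(f.x[2]),f.x[3:],f.cost);print(res(f.x)[:-4])
E
python3 fit2.py
```

```text
0.01 [0.5196 0.0535] -45.04186206431807 [-0.0011 -0.0009  0.0013  0.0003] 9.924669760167472
[-0.8845 -0.3249 -1.7527 -1.5108  0.3913  0.9513  0.987   0.5607 -0.6978 -1.4055 -0.8055  1.8928  1.7737 -0.8078 -1.6147  1.1547  2.0355  0.809   0.1554
  0.0375]
0.7 [0.5201 0.0533] -45.155313497222025 [-0.4042 -0.3033  0.499   0.0098] 2.4160987193251713
[-0.0037  0.6031 -0.5371 -0.2458 -0.615  -0.1168 -0.1111 -0.5667  0.185  -0.1866  0.4627  0.8847  0.703  -0.0044 -0.8227 -0.1496  0.7737 -0.0859 -0.0859
  0.0767]Traceback (most recent call last):
  File "fit2.py", line 20, in <module>
    f=least_squares(res,[.52,.05,-.78,0,0,0,0],loss="soft_l1",x_scale=[.01,.01,.02,1,1,1,1])
    return func(*args, **kwargs)
    result = trf(vector_fun.fun, vector_fun.jac, x0, f0, J0, lb, ub, ftol, xtol,
                 gtol, max_nfev, x_scale, loss_function, tr_solver,
                 tr_options.copy(), verbose, callback=callback_wrapped)
    return trf_no_bounds(
        fun, jac, x0, f0, J0, ftol, xtol, gtol, max_nfev, x_scale,
        loss_function, tr_solver, tr_options, verbose, callback=callback)
  
[... 628 characters left out ...]
)
                             ^^^
    df = [f_eval - f0 for f_eval in f_evals]
                                    ^^^^^^^
    f = np.atleast_1d(self.fun(x, *self.args, **self.kwargs))
                      ~~~~~~~~^^^^^^^^^^^^^^^^^^^^^^^^^^^^^^
    return np.atleast_1d(self.fun(x))
                         ~~~~~~~~^^^
    return self.f(x, *self.args, **self.kwargs)
           ~~~~~~^^^^^^^^^^^^^^^^^^^^^^^^^^^^^^
  File "fit2.py", line 13, in res
    C,d=ray(c,u+O[c][0],v+O[c][1]);w=np.cross(a,d);w/=np.linalg.norm(w)
        ~~~^^^^^^^^^^^^^^^^^^^^^^^
  File "geo.py", line 4, in ray
    m=camera_model(c);K=m["camera_matrix"];P=m["pose"]
ValueError: time passes only in moves, steps and waits
```

```bash
cat > pinrel.py <<'E'
from plan import *
o=np.array([.5200,.0534,.08]);w=np.radians(-45.1);a=np.array([np.cos(w),np.sin(w),0]);n=np.array([-a[1],a[0],0])
def rel():
    s,p,y=state();d=p+[0,0,.0194]-o
    print("t",s["time_s"],"ring est mm: x %.1f y %.1f z %.1f"%(d@a*1e3,d@n*1e3,d[2]*1e3),"yaw err",round(y-180+45.1,2),"F along %.1f lat %.1f z %.1f"%(s["force"]@a,s["force"]@n,s["force"][2]),"M",np.round(s["moment"],2),"open %.3f"%s["opening"])
E
python3 - <<'E'
from pinrel import *
rel();q=o-.065*a
plan([(q[0],q[1],.0606,134.9,5,0)],-1)
E
```

```text
t 9.45 ring est mm: x -73.6 y -1.3 z 59.1 yaw err 0.84 F along -0.1 lat 0.5 z 0.1 M [ 0.06 -0.12 -0.06] open 0.625
[[0, 0, np.float64(0.2), -0.17, 0.02, 1.18, -1], [0, 0, np.float64(0.1), -0.17, 0.03, 1.18, -1], [0, 0, np.float64(0.2), -0.17, 0.02, 1.18, -1], [0, 0, np.float64(0.2), -0.18, 0.02, 1.18, -1], [0, 0, np.float64(0.1), -0.17, 0.03, 1.19, -1]]
end [0.47413611 0.09942466 0.06056172] 134.93756134222767
```

>>> {"name": "send_rows", "arguments": {
  "moves": [
    [[0,0,0.2,-0.17,0.02,1.2,-1],[0,0,0.2,-0.17,0.03,1.2,-1],[0,0,0.2,-0.17,0.02,1.2,-1],[0,0,0.2,-0.17,0.03,1.2,-1],[0,0,0,-0.17,0.03,1.1,-1]]
  ]
}}

```text
time_s: 9.95
position: [0.474, 0.0995, 0.0594]
tcp_rot: [[-0.706, 0.708, -0.001], [0.708, 0.706, 0.0], [0.001, -0.001, -1.0]]
force: [0.9, -0.1, -0.9]
opening: 0.624
```

>>> {"name": "send_rows", "arguments": {
  "moves": [
    [[0,0,0,0,0,0,-1],[0,0,0,0,0,0,-1],[0,0,0,0,0,0,-1],[0,0,0,0,0,0,-1],[0,0,0,0,0,0,-1]]
  ]
}}

```text
time_s: 10.45
position: [0.4744, 0.0996, 0.0611]
tcp_rot: [[-0.706, 0.708, 0.001], [0.708, 0.706, -0.0], [-0.001, 0.001, -1.0]]
force: [0.8, 0.6, -1.0]
opening: 0.621
```

Run:
```python
from pinrel import *
from ov import *
from rig import capture,regions_of
rel()
s,p,y=state()
g=lambda a:cv2.LUT(a,(255*(np.arange(256)/255)**.6).astype(np.uint8))
im=capture("scene");cv2.imwrite("pics/sc_pre.png",im)
C=[(d,(0,255,0)) for d in disc(p[0],p[1],p[2]+.0194,np.radians(y),.029,.005)]
C.append((disc(*(o-.043*a),w,.005,0)[0],(0,0,255)))
C.append((np.array([o-.043*a,o]),(255,0,0)))
cv2.imwrite("pics/pre.png",draw("scene",g(im),295,195,70,60,9,C))
```

```text
t 10.45 ring est mm: x -64.9 y 0.3 z 0.5 yaw err 0.04 F along 0.2 lat 1.0 z -1.0 M [ 0.03 -0.15 -0.01] open 0.621
```

View pics/pre.png

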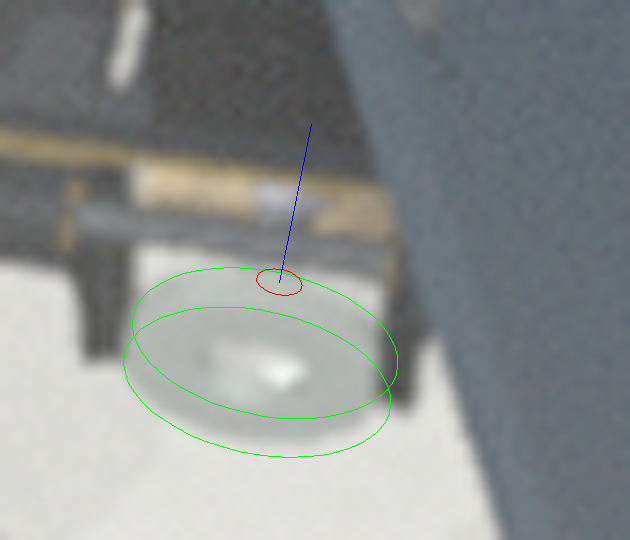

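The ring is square and just in front of the spigot tip, and the tip's model lies behind the ring at (280,283). The ring and the spigot show about the same 0.5–1 px image offset, so they agree relative to each other to about 1 mm. Inserting slowly while watching the forces.

>>> {"name": "send_rows", "arguments": {
  "moves": [
    [[0,0,0,-0.4,0,0,-1],[0,0,0,-0.4,0,0,-1],[0,0,0,-0.4,0,0,-1],[0,0,0,-0.4,0,0,-1],[0,0,0,-0.2,0,0,-1]]
  ]
}}

```text
time_s: 11.0
position: [0.4874, 0.0864, 0.0607]
tcp_rot: [[-0.706, 0.708, 0.0], [0.708, 0.706, -0.0], [-0.0, 0.0, -1.0]]
force: [0.9, -0.1, 0.4]
opening: 0.622
```

```bash
python3 -c "from pinrel import *;rel();s,p,y=state();print(s['tcp_rot'])"
```

```text
t 11.0 ring est mm: x -46.3 y 0.2 z 0.1 yaw err 0.01 F along 0.7 lat 0.6 z 0.4 M [ 0.01 -0.15 -0.  ] open 0.622
[[-7.05949459e-01  7.08262047e-01  4.84578677e-04]
 [ 7.08262112e-01  7.05949558e-01 -5.03700270e-05]
 [-3.77763281e-04  3.07650024e-04 -9.99999881e-01]]
```

>>> {"name": "send_rows", "arguments": {
  "moves": [
    [[0,0,0,-0.4,0,0,-1],[0,0,0,-0.4,0,0,-1],[0,0,0,-0.4,0,0,-1],[0,0,0,-0.3,0,0,-1],[0,0,0,0,0,0,-1]]
  ]
}}

```text
time_s: 11.5
position: [0.498, 0.0759, 0.0607]
tcp_rot: [[-0.706, 0.708, 0.001], [0.708, 0.706, -0.0], [-0.0, 0.0, -1.0]]
force: [-0.3, 0.0, -1.0]
opening: 0.624
```

```bash
python3 -c "from pinrel import *;rel()"
```

```text
t 11.5 ring est mm: x -31.4 y 0.3 z 0.1 yaw err 0.01 F along -0.2 lat -0.2 z -1.0 M [ 0.05 -0.07  0.07] open 0.624
```

>>> {"name": "send_rows", "arguments": {
  "moves": [
    [[0,0,0,-0.2,0,0,-1],[0,0,0,-0.2,0,0,-1],[0,0,0,-0.2,0,0,-1],[0,0,0,-0.2,0,0,-1],[0,0,0,0,0,0,-1]]
  ]
}}

```text
time_s: 12.0
position: [0.5035, 0.0704, 0.0607]
tcp_rot: [[-0.706, 0.708, 0.0], [0.708, 0.706, -0.0], [-0.0, 0.0, -1.0]]
force: [-0.5, -0.5, -0.3]
opening: 0.622
```

```bash
python3 -c "from pinrel import *;rel()"
```

```text
t 12.0 ring est mm: x -23.7 y 0.3 z 0.1 yaw err 0.02 F along -0.0 lat -0.7 z -0.3 M [ 0.05 -0.11 -0.  ] open 0.622
```

>>> {"name": "send_rows", "arguments": {
  "moves": [
    [[0,0,0,-0.1,0,0,-1],[0,0,0,-0.1,0,0,-1],[0,0,0,-0.1,0,0,-1],[0,0,0,0,0,0,-1],[0,0,0,0,0,0,-1]]
  ]
}}

```text
time_s: 12.5
position: [0.5052, 0.0684, 0.0606]
tcp_rot: [[-0.706, 0.708, -0.0], [0.708, 0.706, 0.0], [0.0, -0.0, -1.0]]
force: [-0.4, 0.1, 0.5]
opening: 0.627
```

```bash
python3 -c "from pinrel import *;rel()"
```

```text
t 12.5 ring est mm: x -21.1 y 0.1 z 0.0 yaw err 0.03 F along -0.3 lat -0.2 z 0.5 M [ 0.03 -0.16 -0.01] open 0.627
```

>>> {"name": "send_rows", "arguments": {
  "moves": [
    [[0,0,0,-0.1,0,0,-1],[0,0,0,-0.1,0,0,-1],[0,0,0,-0.1,0,0,-1],[0,0,0,-0.1,0,0,-1],[0,0,0,0,0,0,-1]]
  ]
}}

```text
time_s: 13.0
position: [0.5081, 0.0655, 0.0606]
tcp_rot: [[-0.706, 0.708, -0.0], [0.708, 0.706, 0.0], [0.0, 0.0, -1.0]]
force: [0.1, -0.4, -0.2]
opening: 0.625
```

```bash
python3 -c "from pinrel import *;rel()"
```

```text
t 13.0 ring est mm: x -17.0 y 0.1 z 0.0 yaw err 0.02 F along 0.3 lat -0.2 z -0.2 M [ 0.09 -0.05 -0.05] open 0.625
```

>>> {"name": "send_rows", "arguments": {
  "moves": [
    [[0,0,0,-0.1,0,0,-1],[0,0,0,-0.1,0,0,-1],[0,0,0,0,0,0,-1],[0,0,0,0,0,0,-1],[0,0,0,0,0,0,-1]]
  ]
}}

```text
time_s: 13.5
position: [0.5088, 0.0645, 0.0605]
tcp_rot: [[-0.706, 0.708, -0.001], [0.708, 0.706, 0.0], [0.001, -0.001, -1.0]]
force: [-1.6, 3.3, -0.3]
opening: 0.623
```

```bash
python3 -c "from pinrel import *;rel()"
```

```text
t 13.5 ring est mm: x -15.7 y -0.1 z -0.1 yaw err 0.03 F along -3.5 lat 1.2 z -0.3 M [ 0.49  0.13 -0.06] open 0.623
```

Contact: about 3.5 N along the pin. Next I check that the stiffness matches the washer.

>>> {"name": "send_rows", "arguments": {
  "moves": [
    [[0,0,0,-0.1,0,0,-1],[0,0,0,-0.1,0,0,-1],[0,0,0,0,0,0,-1],[0,0,0,0,0,0,-1],[0,0,0,0,0,0,-1]]
  ]
}}

```text
time_s: 14.0
position: [0.5095, 0.0635, 0.0604]
tcp_rot: [[-0.706, 0.708, -0.003], [0.708, 0.706, 0.001], [0.003, -0.001, -1.0]]
force: [-3.0, 5.8, 0.8]
opening: 0.623
```

```bash
python3 -c "from pinrel import *;rel()"
```

```text
t 14.0 ring est mm: x -14.6 y -0.3 z -0.2 yaw err 0.0 F along -6.2 lat 1.9 z 0.8 M [ 0.92  0.29 -0.06] open 0.623
```

>>> {"name": "send_rows", "arguments": {
  "moves": [
    [[0,0,0,-0.1,0.05,0,-1],[0,0,0,-0.1,0.05,0,-1],[0,0,0,0,0,0,-1],[0,0,0,0,0,0,-1],[0,0,0,0,0,0,-1]]
  ]
}}

```text
time_s: 14.5
position: [0.5099, 0.063, 0.0601]
tcp_rot: [[-0.706, 0.708, -0.006], [0.708, 0.706, 0.002], [0.006, -0.003, -1.0]]
force: [-5.0, 3.8, 0.8]
opening: 0.625
```

```bash
python3 -c "from pinrel import *;rel();s,p,y=state();print(s['tcp_rot'][2])"
```

```text
t 14.5 ring est mm: x -14.0 y -0.4 z -0.5 yaw err -0.0 F along -6.2 lat -0.9 z 0.8 M [ 0.92  0.72 -0.1 ] open 0.625
[ 0.00559213 -0.00323351 -0.99997914]
```

>>> {"name": "send_rows", "arguments": {
  "moves": [
    [[0,0,0,-0.1,0,-0.03,-1],[0,0,0,-0.1,0,0,-1],[0,0,0,0,0,0,-1],[0,0,0,0,0,0,-1],[0,0,0,0,0,0,-1]]
  ]
}}

```text
time_s: 15.0
position: [0.5104, 0.0624, 0.0602]
tcp_rot: [[-0.705, 0.709, -0.008], [0.709, 0.705, 0.003], [0.008, -0.004, -1.0]]
force: [-4.6, 6.8, 0.9]
opening: 0.626
```

```bash
python3 -c "
from pinrel import *
from rig import capture
rel()
for i in range(4): capture('scene');rel()"
```

```text
t 15.0 ring est mm: x -13.1 y -0.4 z -0.4 yaw err -0.04 F along -8.0 lat 1.5 z 0.9 M [ 1.36  0.79 -0.1 ] open 0.626
t 15.05 ring est mm: x -13.1 y -0.4 z -0.4 yaw err -0.04 F along -9.0 lat 1.3 z 0.5 M [ 1.47  0.83 -0.14] open 0.626
t 15.1 ring est mm: x -13.1 y -0.4 z -0.4 yaw err -0.04 F along -9.4 lat 1.7 z 0.1 M [ 1.4   0.81 -0.11] open 0.626
t 15.15 ring est mm: x -13.1 y -0.4 z -0.4 yaw err -0.04 F along -8.2 lat 1.8 z 0.9 M [ 1.41  0.83 -0.1 ] open 0.623
t 15.2 ring est mm: x -13.1 y -0.4 z -0.4 yaw err -0.04 F along -8.1 lat 2.2 z -0.1 M [ 1.37  0.79 -0.13] open 0.625
```

>>> {"name": "send_rows", "arguments": {
  "moves": [
    [[0,0,0,-0.1,0.05,0,-1],[0,0,0,-0.02,0,0,-1],[0,0,0,0,0,0,-1],[0,0,0,0,0,0,-1],[0,0,0,0,0,0,-1]]
  ]
}}

```text
time_s: 15.7
position: [0.5107, 0.0621, 0.0601]
tcp_rot: [[-0.705, 0.709, -0.01], [0.709, 0.705, 0.003], [0.009, -0.005, -1.0]]
force: [-5.6, 7.7, 1.3]
opening: 0.629
```

>>> {"name": "send_rows", "arguments": {
  "moves": [
    [[0,0,0,0,0,0,-1],[0,0,0,0,0,0,-1],[0,0,0,0,0,0,-1],[0,0,0,0,0,0,-1],[0,0,0,0,0,0,-1]]
  ]
}}

```text
time_s: 16.2
position: [0.5107, 0.0621, 0.0601]
tcp_rot: [[-0.705, 0.709, -0.01], [0.709, 0.705, 0.003], [0.009, -0.005, -1.0]]
force: [-6.2, 6.9, 1.0]
opening: 0.625
```

```bash
python3 -c "
from pinrel import *
from rig import capture,regions_of
rel()
for i in range(5): capture('scene');rel()
from ov import *
s,p,y=state()
for t in('ring_medium_center','end_knob_center'):
    r=regions_of('scene',t);print(t,[(round(d['p'],2),int(d['mask'].sum()),np.argwhere(d['mask']).mean(0)[::-1].round(1)) for d in r][:2])
print('ring model centre px',proj('scene',p+[0,0,.0194]))"
```

```text
t 16.2 ring est mm: x -12.7 y -0.4 z -0.5 yaw err -0.04 F along -9.3 lat 0.5 z 1.0 M [ 1.52  0.97 -0.1 ] open 0.625
t 16.25 ring est mm: x -12.7 y -0.5 z -0.5 yaw err -0.04 F along -9.8 lat 0.6 z 1.2 M [ 1.52  0.99 -0.16] open 0.625
t 16.3 ring est mm: x -12.7 y -0.4 z -0.5 yaw err -0.04 F along -11.1 lat 0.6 z 1.4 M [ 1.45  1.02 -0.11] open 0.626
t 16.35 ring est mm: x -12.7 y -0.5 z -0.5 yaw err -0.05 F along -9.6 lat 0.8 z 1.8 M [ 1.48  1.   -0.07] open 0.623
t 16.4 ring est mm: x -12.7 y -0.4 z -0.5 yaw err -0.04 F along -11.1 lat 0.1 z 1.3 M [ 1.44  1.   -0.12] open 0.624
t 16.45 ring est mm: x -12.7 y -0.5 z -0.5 yaw err -0.04 F along -9.3 lat 0.7 z 1.0 M [ 1.44  0.99 -0.13] open 0.622
ring_medium_center [(0.93, 360, array([327.5, 211.8]))]
end_knob_center [(0.8, 312, array([301.1, 325.3]))]
ring model centre px [[328.2558568  213.53336871]]
```

The force holds at about 10 N along the pin. The slope of about 2.2–2.5 N/mm matches the washer. The image shows the ring sitting about 2.7 mm ahead of the tool centre in the grip, which puts first contact at x≈-14.3 mm and the ring now at x≈-10 mm, so the squeeze is about 4 mm. Handing in.

```bash
python3 -c "
from rig import bot
print(bot.hand_in())"
```

```text
the job is handed in; nothing more can be done
None
```

I took the medium ring from the rack (the one nearest the robot), slid it over the spigot without touching it, and pressed it against the washer. I handed in at about 16.5 s with the gripper still closed on the ring and pushing; no verdict came back.

**Push:** the last readings were 9.3–11.1 N along the pin and steady, with under 1 N sideways and 1–2 N vertical. The force grew by about 2.2–2.5 N per mm, which matches the washer, so the squeeze is about 4 mm.

**Alignment:** the estimated offset from the pin's axis was 0.5 mm in both y and z. The tool was tilted by about 0.01 rad and the grip opening was steady at about 0.62.

**What disagreed or was not checked:**
- The two cameras differed by 1–2 mm on where the pin is.
- The depth worked out from the tool alone was x = -12.7 mm instead of the expected -10 mm. I put this down to the ring sitting about 2.7 mm forward in the grip, which the image supports.
- The grip opening read 0.62 where I expected 0.667 for a 58 mm ring. I took this as how the gripper reports its opening.
- A small sideways force of up to about 2 N appeared while pressing; I shifted the arm to bring it down.
- I did not check the other rings, the loose knob, the flour shaker or the tape at the end. No unexpected contact force showed along the way.

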